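# Ease the sagging bolt out and hold the guard gate ajar

## Robot

A 6-joint arm with a two-finger parallel gripper is mounted at the origin on the work surface; the furniture and walls round the work are solid. World frame = base frame: x ahead of the robot, y to its left, z up, the work surface at z = 0. Lengths are in m, angles in rad, forces in N, time in s.
With the tool pointing down it reaches from about 0.275 to 1 m from the base axis. Payload 8.4 kg.
Tool frame: the origin (TCP) lies midway between the tips of the shut fingers; the grasp point (between the pads) lies 19 mm behind it; z points along the fingers, y is the line along which they close (so a half turn about z gives the same grasp; the last joint's range is limited). The gripper opens to 85 mm and grips with 20 to 120 N. Pads are 22 mm wide; open, the fingers measure 114 mm over their backs; the gripper's body (76 mm by 85 mm) begins 54 mm behind the grasp point. The pads swing forward as they close: fully open they stand 13 mm farther back than shut.
Start: joints at [-1.116, 0.353, 1.633, -0, 1.155, -0.002], TCP at [0.276, -0.561, 0.193] pointing down, gripper open.
Joint ranges: [-2.63, 2.63], [-0.92, 2.1], [0.06, 2.66], [-1.3, 4.44], [0, 2.69], [-3.02, 3.02]. Speed limits (rad/s): [2.22, 2.22, 2.79, 3.14, 3.14, 3.14].

## Interface

Orientations are given as a rotation vector (axis times angle).
In Python, from station import r gives the robot as it stands. Calls block until the motion is done:
- r.goto(position, orientation): joint-space move of the TCP to a pose.
- r.move_l(position, orientation=None, vel=0.15): straight line of the TCP; orientation=None keeps the orientation; vel is the mean speed in m/s.
- r.move_joints(angles): joint-space move.
- r.command_gripper(opening, strength=None): finger opening in m; strength is the grip in N (None keeps the last); returns when the fingers have stopped.
- r.wait(seconds).
- r.solve_ik(position, orientation): joint angles nearest the present ones, or None.
- r.get_obs(): the state.
- r.camera(name): name is "scene" or "top" or "wrist"; returns the picture (400x640x3 uint8, red, green, blue); there is no depth.
- r.camera_info(name): a dict with "intrinsics" (3x3 intrinsics, pixels), "dist_coeffs" ([k1, k2, p1, p2, k3] as OpenCV has them; the pictures are not rectified), "world_from_camera" (4x4, takes a point from camera to world coordinates); the wrist camera has in their place "mount" (4x4, takes a point from camera to tool coordinates, whose origin is the TCP and whose axes are the flange's). Camera axes: x right, y down, z forward; pixel columns grow to the right and rows downward; lengths in m; the calibration is good to about 2 mm. A picture is of the moment at which its call begins: read the wrist's pose just before it. camera_info takes no time and is no camera call.
A pose or a line that the arm cannot do raises r.Unreachable and nothing moves.
- r.hand_in(): hands the job in; it is judged then, once.
Trained networks look in the newest picture that a camera, given by its name, has taken for a name from the list of things; names that differ only in an ending like _2 or _b are one class to them, and where a whole thing is asked for, a point or a joint stands for the part that bears it (a point fixed in the world has none). Each returns a list of dicts, best first, with "score" (0 to 1); they miss things now and then, are a little off and sometimes report something else, mostly with a low value. They report only what shows in the picture. A call takes as long as a camera call.
- r.outline_of(camera, query): "region" (400x640 bool, what is visible of it) and "xy" ([column, row] in pixels, amid what is visible of it).
The state is a dict: "t": time; "qpos": joint angles; "qvel": joint speeds; "joint_efforts": joint torques, N m; "tcp_pos": TCP position; "tool_rot": TCP orientation; "contact_force": force on the tool from outside, world axes, zero at the start; "torque": the same for the moment, N m; "finger_gap": finger opening in m; "grasp_force": force on a finger pad.
Only numpy, scipy, OpenCV 4.12 (cv2) and the standard library are available. Lean on these libraries where they do the work, as an engineer would, in place of code of your own. Each camera call takes 0.05 s, during which the arm holds its last target. There are 200 camera calls.

## Task

Open the little yellow gate of the bench guard so that a colleague can see to the check weight inside. Its barrel bolt sags behind the bent-up lip of the keeper: take the red knob, raise it a little so that the bolt's head clears the lip, and draw the bolt back along the gate to its stop without wrenching it against the keeper and while the gate is still shut; then swing the gate towards you until its free edge stands about 8 cm open and hold it there. The gate springs shut, so finish while still holding it (or the bolt on it), with the bolt still drawn, and leave the things standing around where they are.

Things in the scene. Friction and masses are not known exactly. Their poses are not given: they have to be found in the camera images.
- guard: bench guard fixed to the workbench (a tall monitor stands beyond it at the left end of the bench; keep the arm clear of it): open-topped enclosure 220 x 340 mm, 178 mm high, of aluminium posts and clear panels, with a yellow barred gate as its front. Origin on the bench top under the middle of the shut gate; its x axis points into the enclosure, its y axis along the shut gate towards the gate's hinge, z up. All positions below called guard frame are in this frame
- gate_hinge (a point): point on the gate's upright hinge axis, at the gate's top edge 150 mm above the bench; guard frame (0, 138, 150) mm. The gate is 20 mm thick, reaches 272 mm from the hinge axis to its free edge in the guard's -y direction, and its top edge is 150 mm high
- gate_free_edge (a point): top of the gate's free edge, 272 mm from the hinge axis; guard frame (0, -134, 150) mm when shut
- gate (a joint): gate angle, rad: 0 shut, grows as the free edge swings out of the guard (guard -x, to the robot's side), stop at 1.2; a spring shuts it: 0.3 N m when shut, 0.8 N m at 0.3 rad. Free edge 80 mm open is 0.30 rad
- bolt_shoe (a joint): how far the bolt is drawn along the gate, m: 0 shot home, grows towards the hinge (guard +y while the gate is shut), stop at 0.050; friction 1.5 N. Starts at 0 to 0.004. From 0.036 on the bolt is well clear of the keeper
- bolt (a joint): bolt's pitch about a level pivot at its hinge-side end, rad: 0 level, positive with head and knob raised, range -0.06 to 0.10; it sags under its own weight (2.5 N at the knob). Shot home it rests on the keeper's lip at about -0.03, and its head catches behind the lip when drawn about 8 mm; the head passes over the lip when the pitch is over about 0.005, that is with the knob raised 4 mm or more from rest; knob raised 8 mm is a good height, 14 mm is the stop
- knob_center (a point): centre of the red ball knob, 26 mm in diameter, on a 9 mm steel stem that stands up from the bolt rod. It lies 110 mm from the pivot towards the head and 55 mm above the rod's axis; nominally at guard (-28, -50, 187) mm with the bolt home, 28 mm in front of the gate's mid-plane. Lowest point of the ball is 24 mm above the gate's top edge. It moves with the bolt (and about 4 mm towards the hinge when raised 8 mm)
- bolt_nose (a point): centre of the bolt's head: steel disc 25 mm in diameter, 14 mm long, at the end of the 12 mm rod, 225 mm from the pivot
- keeper: dark steel open-topped cradle on the guard's right post that catches the bolt's head; origin and axes those of the guard. Its mouth lip is bent up, at guard y = -148 mm, top at 123 mm; its front cheek, top at 157 mm, keeps the gate shut while the head lies in it
- weight_500: check weight, pale grey knobbed cylinder 38 mm in diameter, 62 mm high, standing loose inside the guard; origin under its middle; leave alone
- battery_pack: black battery pack with yellow label field, 44 x 87 x 22 mm, loose on the bench; origin under its middle; leave alone
- small_carton: closed brown cardboard carton, 68 x 110 x 50 mm, loose on the bench; origin under its middle; leave alone

How it is judged:
On the way:
1. the bolt is drawn clear of the keeper (36 mm or more) while the gate is still shut (under 0.06 rad) (value of joint bolt_shoe above 0.036 m and value of joint gate below 0.06 rad), for 0.1 s.
At the end, for the whole second after the job is handed in: the gate stands still at 0.20 to 0.42 rad (free edge about 54 to 111 mm open), the bolt is still drawn at least 30 mm, and the fingers are holding the gate or its bolt (contact over 1 N) through the last second (value of joint gate between 0.2 and 0.42 rad and velocity of joint gate between -0.05 and 0.05 rad/s and value of joint bolt_shoe above 0.03 m and contact force between the fingers and gate above 1 N); the arm keeps its last pose, push and grip.
It fails at once if the bolt is wrenched against the keeper with more than 40 N (contact force between bolt and keeper above 40 N).
It fails at once if the check weight, battery pack or carton is shifted by more than 20 mm (distance of any of weight_500, battery_pack, small_carton from where it was at the start of the episode above 0.02 m).
It also fails if it takes over 35 s, if anything falls off the work surface, if the arm or the gripper's body presses on something with over 40 N, if the wrist force passes 120 N, or if a joint passes its speed limit or range.

## Working session

There is one attempt and no reset: what is moved stays moved. The work goes in short steps, each a Python script; the robot and the scene stay as the last script left them, time stands still between calls to the robot, and variables do not carry over. Pictures are saved under pics/ and viewed, at most 10 in all, crops included, and the job is handed in when it is done.

```bash
mkdir -p pics; cat > h.py <<'E'
import numpy as np, cv2
from station import r
def save(n,im): cv2.imwrite('pics/'+n,cv2.cvtColor(im,cv2.COLOR_RGB2BGR))
def ray(cam,px,T=None):
    i=r.camera_info(cam); T=np.array(i["world_from_camera"]) if T is None else T
    p=cv2.undistortPoints(np.array([[px]],float),np.array(i["intrinsics"]),np.array(i["dist_coeffs"]))[0,0]
    d=T[:3,:3]@[p[0],p[1],1]; return T[:3,3],d/np.linalg.norm(d)
def tri(rays):
    A=0;b=0
    for o,d in rays:
        P=np.eye(3)-np.outer(d,d);A=A+P;b=b+P@o
    x=np.linalg.solve(A,b); return x,[np.linalg.norm((np.eye(3)-np.outer(d,d))@(x-o)) for o,d in rays]
def atz(o,d,z): return o+d*(z-o[2])/d[2]
E
python3 - <<'E'
from h import *
s=r.camera('scene');save('s.png',s);t=r.camera('top');save('t.png',t)
R={}
for c in('scene','top'):
  for q in('knob_center','gate','guard','keeper','weight_500','battery_pack','small_carton','gate_hinge','gate_free_edge','bolt_nose'):
    try:
      for k in r.outline_of(c,q)[:2]: print(c,q,round(k['score'],2),np.round(k['xy'],1),k['region'].sum())
    except Exception as e: print(c,q,e)
for c in('scene','top'): print(np.round(r.camera_info(c)['world_from_camera'],3))
print(r.get_obs())
E
```

```text
scene knob_center 0.75 [324.3 196. ] 347
scene knob_center 0.35 [367.  227.9] 11766
scene gate 0.93 [340.  203.3] 2106
scene gate 0.68 [326.4 194.5] 341
scene guard 0.78 [363.8 228. ] 11785
scene keeper 0.66 [293.4 226.6] 85
scene keeper 0.48 [340.3 203. ] 2199
scene battery_pack 0.78 [345.  163.3] 292
scene small_carton 0.94 [229.2 309.6] 1647
scene small_carton 0.68 [339.3 201.5] 2164
scene gate_hinge 0.97 [340.7 205. ] 1946
scene gate_free_edge 0.74 [325.1 191.6] 346
scene gate_free_edge 0.7 [343.5 198.9] 1840
scene bolt_nose 0.68 [327.5 192.4] 230
scene bolt_nose 0.66 [341.2 203.9] 2052
top knob_center 0.88 [321.3 188.7] 328
top knob_center 0.61 [237.5 262.1] 357
top gate 0.66 [298.1 189. ] 1505
top guard 0.6 [285.8 163.3] 8623
top keeper 0.39 [350.8 185.9] 102
top weight_500 0.66 [293.8 161.1] 122
top battery_pack 0.8 [235.3 261.9] 314
top battery_pack 0.3 [352.5 187.1] 68
top small_carton 0.91 [419.4 178. ] 841
top small_carton 0.28 [295.5 158.2] 110
top gate_hinge 0.83 [298.4 191.2] 1459
top gate_free_edge 0.59 [298.  190.6] 1367
top bolt_nose 0.88 [314. 189.] 300
top bolt_nos
[... 254 characters left out ...]
.     0.     1.   ]]
{'t': 1.1, 'qpos': array([-1.11641276e+00,  3.53008546e-01,  1.63338291e+00,  8.99269811e-07,
        1.15522020e+00, -2.39412176e-03]), 'qvel': array([-0.00032692, -0.00124609,  0.00213051,  0.00014254, -0.00087159,
       -0.00011514]), 'joint_efforts': array([ 7.45329226e-05, -6.05193400e+01, -3.42441523e+01,  4.71339533e-06,
        1.30763889e-03, -8.89086351e-06]), 'tcp_pos': array([ 0.27566699, -0.56092608,  0.19258295]), 'tool_rot': array([-3.05999507e+00, -7.11278487e-01,  5.42874750e-06]), 'contact_force': array([0.1474823 , 0.22152006, 0.53746888]), 'torque': array([ 0.01749538,  0.01706835, -0.03107287]), 'grasp_force': 0.0, 'finger_gap': 0.08547891748486197}
```

```bash
python3 - <<'E'
import cv2
s=cv2.imread('pics/s.png');t=cv2.imread('pics/t.png')
cv2.imwrite('pics/sc.png',cv2.resize(s[120:345,200:500],None,fx=2.6,fy=2.6,interpolation=cv2.INTER_CUBIC))
cv2.imwrite('pics/tc.png',cv2.resize(t[90:290,190:450],None,fx=3,fy=3,interpolation=cv2.INTER_CUBIC))
E
```

```text
(no output)
```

View pics/sc.png

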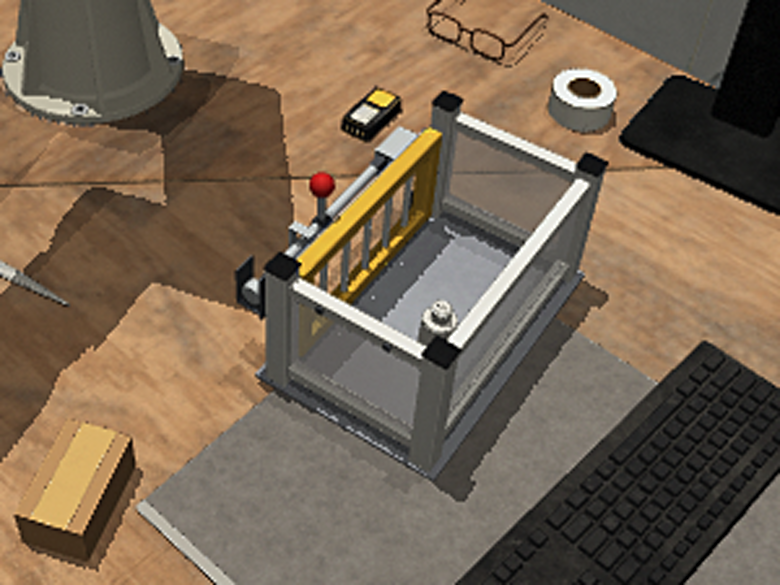

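View pics/tc.png

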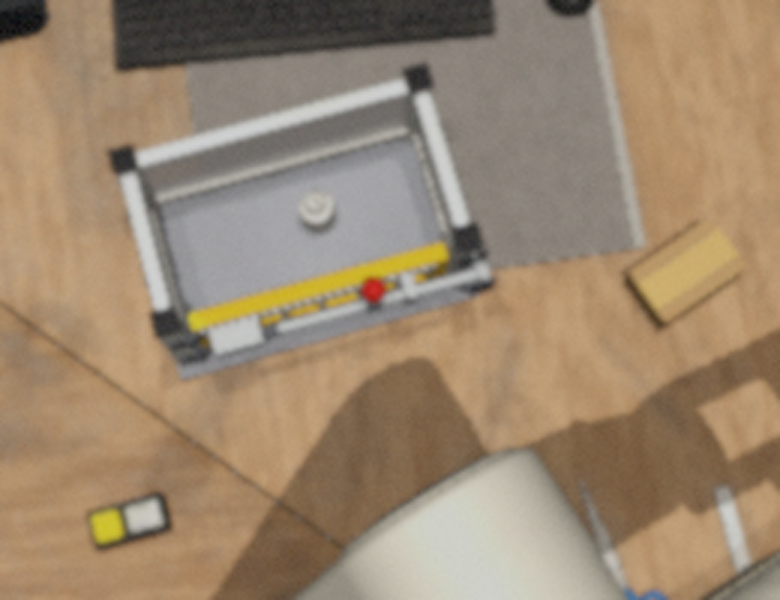

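The scene crop shows the red knob at about (323, 191) px and the post caps. In the top crop the knob is at about (314, 187) px, and the carton and battery stand well clear of the gate's swing. Next I triangulate the knob and the caps.

```bash
python3 - <<'E'
from h import *
def red(f):
    im=cv2.imread('pics/'+f).astype(int);m=(im[...,2]>110)&(im[...,1]<70)&(im[...,0]<70)
    n,l,st,c=cv2.connectedComponentsWithStats(m.astype(np.uint8));i=1+np.argmax(st[1:,4]);print(f,c[i],st[i]);return c[i]
k,e=tri([ray('scene',red('s.png')),ray('top',red('t.png'))]);print('knob',k.round(4),e)
S=dict(FL=(447,102),FR=(282,267),BR=(440,353),BL=(593,163));T=dict(FL=(168,322),FR=(467,238),BR=(418,77),BL=(123,160))
C={}
for n in S:
    rs=[ray('scene',(200+S[n][0]/2.6,120+S[n][1]/2.6)),ray('top',(190+T[n][0]/3,90+T[n][1]/3))]
    x,e=tri(rs);C[n]=x;print(n,x.round(4),np.round(e,4),atz(*rs[1],.178).round(4))
for a,b in(('FR','FL'),('BR','BL'),('FL','BL'),('FR','BR')):
    d=C[b]-C[a];print(a,b,np.linalg.norm(d).round(4),np.degrees(np.arctan2(d[1],d[0])).round(2))
# yellow gate top strip direction from top image
im=cv2.imread('pics/t.png').astype(int)[165:205,240:345];m=(im[...,2]>170)&(im[...,1]>120)&(im[...,0]<90)
ys,xs=np.nonzero(m);P=np.array([atz(*ray('top',(x+240,y+165)),.15)[:2] for x,y in zip(xs,ys)])
c=P.mean(0);v=np.linalg.svd(P-c)[2][0];v*=np.sign(v[1]);s=(P-c)@v
print('gate strip c',c,'dir deg',np.degrees(np.arctan2(v[1],v[0])),'ext',s.min(),s.max())
yaw=np.arctan2(v[1],v[0])-np.pi/2;R=np.array([[np.cos(yaw),-np.sin(yaw)],[np.sin(yaw),np.cos(yaw)]])
print('yaw',np.degrees(yaw)); print('origin from gate mid',c-R@[0,.002], 'knob in that frame',R.T@(k[:2]-(c-R@[0,.002])))
E
```

```text
s.png [323.28 189.16] [319 186  10   7  50]
t.png [313.88095238 186.5952381 ] [310 183   8   8  42]
knob [ 0.527  -0.081   0.1946] [np.float64(0.0010204137291212735), np.float64(0.001020413729121259)]
FL [0.5191 0.1217 0.1784] [0.0027 0.0027] [0.5172 0.1197 0.178 ]
FR [ 0.5749 -0.1796  0.1764] [0.0016 0.0016] [ 0.5735 -0.1807  0.178 ]
BR [ 0.7472 -0.1487  0.178 ] [0.001 0.001] [ 0.7465 -0.1494  0.178 ]
BL [0.6899 0.1564 0.1791] [0.0031 0.0031] [0.6878 0.1543 0.178 ]
FR FL 0.3064 100.5
BR BL 0.3104 100.63
FL BL 0.1744 11.49
FR BR 0.1751 10.17
gate strip c [ 0.54558225 -0.0296593 ] dir deg 100.55858657174942 ext -0.1315178119145619 0.13392376284747193
yaw 10.558586571749421
origin from gate mid [ 0.54594873 -0.03162544] knob in that frame [-0.02771678 -0.04506206]
```

```bash
cat >> h.py <<'E'
from scipy.spatial.transform import Rotation as Ro
YAW=np.radians(10.5)
def ori(th=0,flip=0):  # tool y along guard y rotated by -th... th>0 opens gate; z down
    a=YAW+np.pi/2-th
    y=np.array([np.cos(a),np.sin(a),0])*(1-2*flip);z=np.array([0,0,-1.]);x=np.cross(y,z)
    return Ro.from_matrix(np.c_[x,y,z]).as_rotvec()
E
python3 - <<'E'
from h import *
o=r.get_obs();kt=atz(*ray('top',(313.9,186.8)),.187);ks=atz(*ray('scene',(323.3,191)),.187);print(kt,ks)
k=(kt+ks)/2
for f in(0,1): print(f,np.round(r.solve_ik([k[0],k[1],.29],ori(0,f)),2))
f=min((0,1),key=lambda f:abs(r.solve_ik([k[0],k[1],.29],ori(0,f))[5]))
r.move_l(o['tcp_pos']+[0,0,.1],vel=.25)
r.goto([k[0],k[1],.29],ori(0,f)); r.wait(.3)
o=r.get_obs();im=r.camera('wrist');save('w.png',im)
print(f,o['t'],o['tcp_pos'],np.round(r.camera_info('wrist')['mount'],3),o['contact_force'])
t=im.astype(int);m=(t[...,0]>90)&(t[...,0]>2.5*t[...,1])&(t[...,0]>2.5*t[...,2])
n,l,st,c=cv2.connectedComponentsWithStats(m.astype(np.uint8));i=1+np.argmax(st[1:,4]);print(c[i],st[i])
M=np.eye(4);M[:3,:3]=Ro.from_rotvec(o['tool_rot']).as_matrix();M[:3,3]=o['tcp_pos'];M=M@np.array(r.camera_info('wrist')['mount'])
x0,y0,w,h,_=st[i];W=ray('wrist',(x0+(w-1)/2,y0+(h-1)/2),M)
print('wrist at .187',atz(*W,.187),'tri w+top',tri([W,ray('top',(313.9,186.8))]),'all',tri([W,ray('top',(313.9,186.8)),ray('scene',(323.3,191))]))
E
```

```text
[ 0.52746059 -0.08185743  0.187     ] [ 0.52691114 -0.07916733  0.187     ]
0 [-0.15  0.13  1.71  0.    1.31 -1.91]
1 [-0.15  0.13  1.71  0.    1.31  1.23]
1 3.9083 [ 0.52717555 -0.08092489  0.28999321] [[ 0.    -0.966 -0.258  0.066]
 [ 1.     0.001 -0.     0.001]
 [ 0.    -0.258  0.966 -0.182]
 [ 0.     0.     0.     1.   ]] [ 0.01248306 -0.15513188  0.62507704]
[315.78885135 191.11655405] [302 178  28  27 592]
wrist at .187 [ 0.52821834 -0.08059627  0.187     ] tri w+top (array([ 0.52784453, -0.0812691 ,  0.18519303]), [np.float64(0.0006056248071019508), np.float64(0.0006056248071019347)]) all (array([ 0.52791779, -0.08092713,  0.18827425]), [np.float64(0.0006849761822219084), np.float64(0.0011789931569654414), np.float64(0.0006448299668871815)])
```

View pics/w.png

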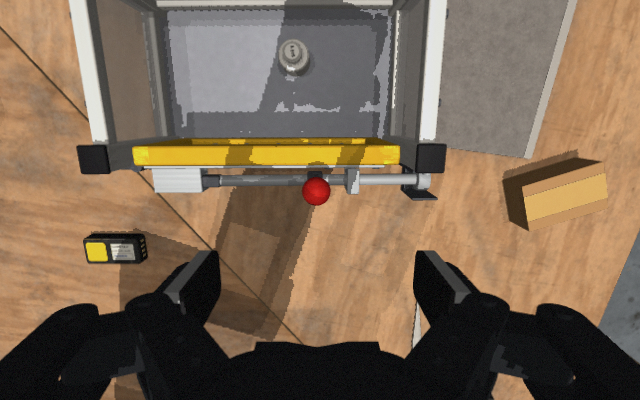

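The wrist view shows the knob at (316, 191) px with free space on both sides for the fingers. All three cameras agree on (0.528, -0.081, 0.187). I'll descend and grip it.

```bash
python3 - <<'E'
from h import *
r.move_l([.528,-.081,.167],ori(0,1),vel=.12)
f0=r.get_obs()['contact_force']
r.command_gripper(.0,45)
o=r.get_obs();print(o['t'],o['tcp_pos'],o['finger_gap'],o['grasp_force'],f0,o['contact_force'],o['torque'])
im=r.camera('wrist');save('w2.png',im)
E
```

```text
5.9 [ 0.52798796 -0.08101954  0.16698899] 0.0002839388686950977 0.0 [-0.49050512 -0.6413353  -0.0097132 ] [-0.23656209 -0.29254368 -0.06585115] [ 0.03272921 -0.02050536  0.00751274]
```

View pics/w2.png

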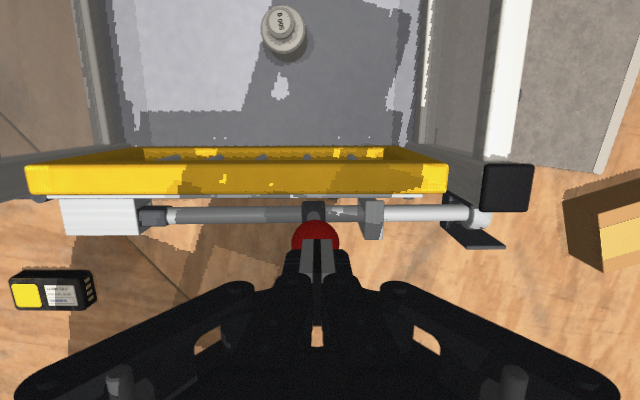

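The fingers closed on nothing: the red knob shows at about (315, 235) px, partly hidden by the fingers. I'll check the geometry before doing anything else.

```bash
python3 - <<'E'
from h import *
i=r.camera_info('wrist');K=np.array(i['intrinsics']);D=np.array(i['dist_coeffs']);M=np.array(i['mount']);print(K,D)
def pj(p):
    c=np.linalg.inv(M)@np.r_[p,1];return cv2.projectPoints(c[None,:3],np.zeros(3),np.zeros(3),K,D)[0].ravel().round(1),np.linalg.norm(c[:3]).round(3)
for p in([0,0,0],[0,0,-.019],[.011,0,0],[-.011,0,0]): print(p,pj(np.array(p,float)))
for f in('w.png','w2.png'):
    t=cv2.imread('pics/'+f).astype(int)[...,::-1];m=(t[...,0]>90)&(t[...,0]>2.5*t[...,1])&(t[...,0]>2.5*t[...,2])
    n,l,st,c=cv2.connectedComponentsWithStats(m.astype(np.uint8));k=1+np.argmax(st[1:,4]);x,y,w,h,_=st[k];print(f,st[k],'range from size',K[0,0]*.026/w)
cv2.imwrite('pics/w2c.png',cv2.resize(cv2.imread('pics/w2.png')[170:330,220:420],None,fx=3.5,fy=3.5,interpolation=cv2.INTER_CUBIC))
for k in range(2):
  pass
s=r.camera('scene');save('s2.png',s);save('s2c.png',cv2.resize(s[130:250,260:420],None,fx=4.5,fy=4.5,interpolation=cv2.INTER_CUBIC))
E
```

```text
[[322.72808354   0.         316.69475529]
 [  0.         322.72808354 202.55198817]
 [  0.           0.           1.        ]] [-0.01402193  0.          0.          0.          0.        ]
[0, 0, 0] (array([315.1, 231.3]), np.float64(0.193))
[0, 0, -0.019] (array([314.9, 243.4]), np.float64(0.176))
[0.011, 0, 0] (array([315. , 213.7]), np.float64(0.19))
[-0.011, 0, 0] (array([315.1, 248.4]), np.float64(0.197))
w.png [302 178  28  27 592] range from size 0.29967607757594256
w2.png [293 223  44  26 557] range from size 0.190702958457418
```

View pics/w2c.png

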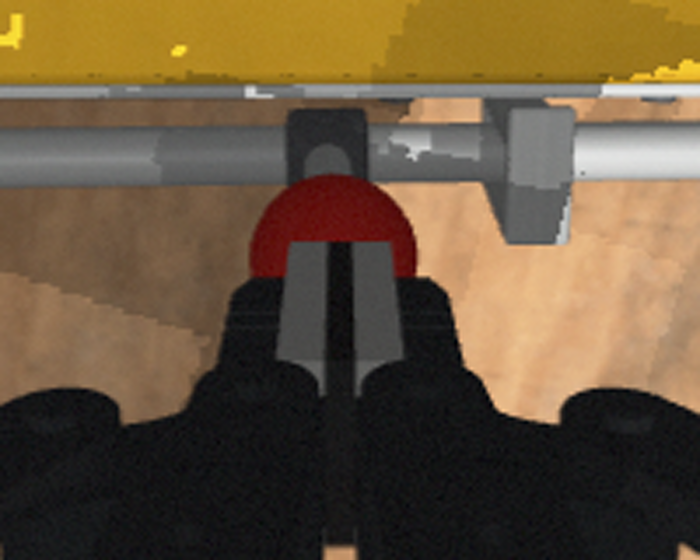

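View pics/s2c.png

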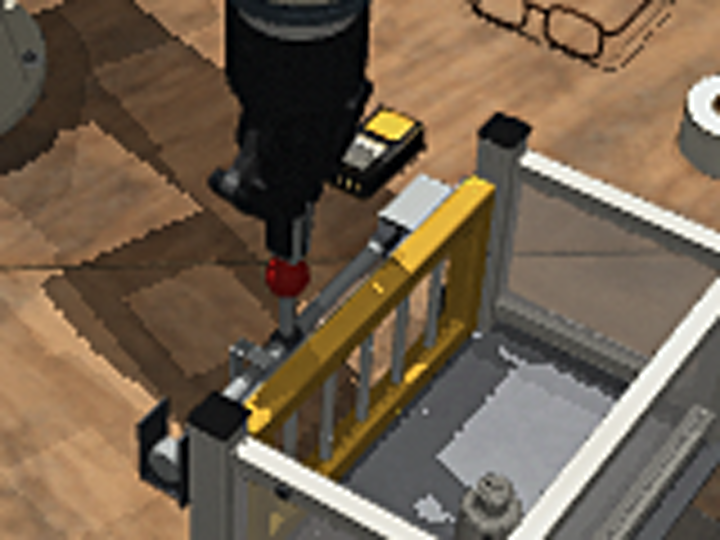

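The ball is where I measured it: its projection matches the grasp point to a pixel. But the fingers end above it. The finger widths in both wrist pictures put the shut tips about 40 mm behind the reported TCP. I'll open and descend in small steps, watching the force, until the pads straddle the ball.

```bash
python3 - <<'E'
from h import *
r.command_gripper(.085)
f0=r.get_obs()['contact_force']
for z in(.157,.149,.141,.135,.130):
    r.move_l([.528,-.081,z],vel=.1)
    o=r.get_obs();d=np.linalg.norm(o['contact_force']-f0);print(z,d.round(2))
    if d>4: r.move_l([.528,-.081,z+.008]);break
r.command_gripper(.0,45)
o=r.get_obs();print(o['t'],o['tcp_pos'],o['finger_gap'],o['grasp_force'],(o['contact_force']-f0).round(2))
im=r.camera('wrist');save('w3.png',im)
E
```

```text
0.157 0.34
0.149 0.87
0.141 1.47
0.135 0.73
0.13 0.74
8.6333 [ 0.52816528 -0.08101743  0.13027658] 0.023315991335937168 43.86811673641205 [-0.94 -0.59  3.83]
```

View pics/w3.png

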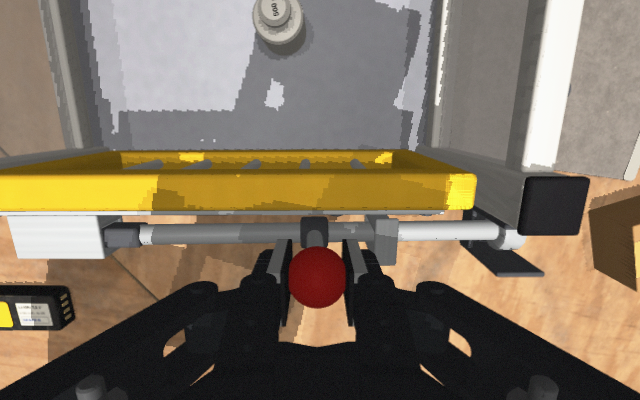

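The pads are on the ball at (316, 277) px, but the 23.3 mm gap is under the 26 mm diameter, so they pinch it above its equator. I'll regrip about 16 mm lower.

```bash
python3 - <<'E'
from h import *
r.command_gripper(.06)
f0=r.get_obs()['contact_force']
for z in(.124,.119,.114):
    r.move_l([.528,-.081,z],vel=.1)
    o=r.get_obs();d=np.linalg.norm(o['contact_force']-f0);print(z,d.round(2))
    if d>4: r.move_l([.528,-.081,z+.006]);break
r.command_gripper(.0,45)
o=r.get_obs();print(o['t'],o['tcp_pos'],o['finger_gap'],o['grasp_force'],(o['contact_force']-f0).round(2),o['torque'].round(2))
E
```

```text
0.124 1.84
0.119 1.53
0.114 0.97
10.3 [ 0.52814946 -0.08101273  0.11422431] 0.023861360090989565 43.88877332210541 [-1.76  0.73  2.22] [0.05 0.03 0.06]
```

The grip is sound now: 23.9 mm at 44 N, at a different height with nearly the same gap, so the shortfall is pad give. Next I raise the knob 8 mm along its arc and draw the bolt in steps, watching the force.

```bash
cat >> h.py <<'E'
GX=np.array([np.cos(YAW),np.sin(YAW),0]);GY=np.array([-np.sin(YAW),np.cos(YAW),0]);GZ=np.array([0,0,1.])
P0=np.array([.528,-.081,.114])
def rep(tag):
    o=r.get_obs();f=o['contact_force'];print(tag,'t%.1f'%o['t'],'F guard',np.round([f@GX,f@GY,f[2]],1),'gap %.4f'%o['finger_gap'],'gf %.0f'%o['grasp_force']);return np.array([f@GX,f@GY,f[2]])
E
python3 - <<'E'
from h import *
rep('start')
r.move_l(P0+.002*GY+.004*GZ,vel=.04);rep('l4')
r.move_l(P0+.004*GY+.009*GZ,vel=.04);rep('l9')
for d in(.006,.012,.018,.025,.032,.039,.043):
    r.move_l(P0+(.004+d)*GY+.009*GZ,vel=.05);f=rep('draw %.3f'%d)
    if abs(f[1])>14: print('STOP');break
save('w4.png',r.camera('wrist'))
E
```

```text
start t10.3 F guard [-1.2  0.5  1.8] gap 0.0239 gf 44
l4 t10.6 F guard [ 1.4 -1.3 -6.3] gap 0.0238 gf 44
l9 t10.8 F guard [-0.3  1.5 -6.8] gap 0.0241 gf 45
draw 0.006 t11.1 F guard [-0.3  2.2 -7.4] gap 0.0237 gf 45
draw 0.012 t11.4 F guard [-0.4  0.8 -7.7] gap 0.0237 gf 45
draw 0.018 t11.6 F guard [-0.7  1.8 -6.8] gap 0.0236 gf 45
draw 0.025 t11.9 F guard [-0.3  1.7 -7.3] gap 0.0237 gf 45
draw 0.032 t12.2 F guard [-1.3  0.9 -7.8] gap 0.0239 gf 45
draw 0.039 t12.5 F guard [-0.9  1.4 -7.3] gap 0.0240 gf 45
draw 0.043 t12.8 F guard [-1.   1.6 -8. ] gap 0.0238 gf 45
```

View pics/w4.png

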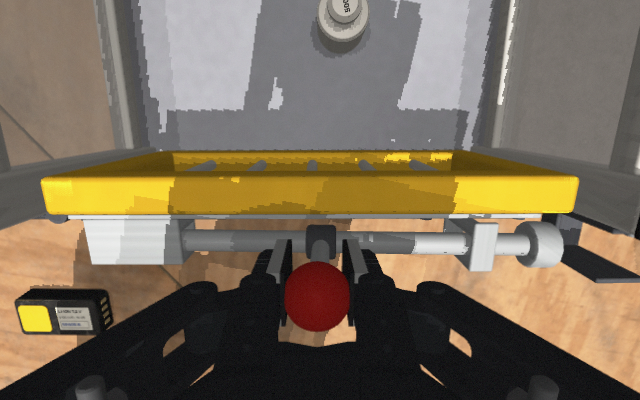

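Drawn 43 mm: the head at (540, 243) px now stands clear of the keeper, the gate is shut, and the forces were low. Next I swing the gate on the hinge arc.

```bash
python3 - <<'E'
from h import *
r.wait(.2)
P=P0+.047*GY+.009*GZ; H=P0+.0277*GX+.183*GY
for th in np.linspace(0,.31,9)[1:]:
    R=Ro.from_rotvec([0,0,-th]).as_matrix();p=H+R@(P-H);p[2]=P[2]
    r.move_l(p,ori(th,1),vel=.04);f=rep('th %.3f'%th)
    if np.linalg.norm(f)>30: print('STOP');break
r.wait(.5);rep('end')
save('w5.png',r.camera('wrist'));t=r.camera('top');save('t5.png',t)
save('t5c.png',cv2.resize(t[140:260,230:390],None,fx=4.5,fy=4.5,interpolation=cv2.INTER_CUBIC))
E
```

```text
th 0.039 t13.3 F guard [ 1.   0.3 -7.7] gap 0.0241 gf 45
th 0.077 t13.6 F guard [ 1.1 -0.  -7.6] gap 0.0235 gf 45
th 0.116 t13.9 F guard [ 1.4 -0.3 -7.6] gap 0.0236 gf 45
th 0.155 t14.2 F guard [ 1.8 -0.5 -7.1] gap 0.0236 gf 45
th 0.194 t14.4 F guard [ 1.6 -0.7 -6.8] gap 0.0239 gf 45
th 0.232 t14.7 F guard [ 2.6 -0.1 -8.1] gap 0.0239 gf 45
th 0.271 t15.0 F guard [ 2.2 -0.  -6.8] gap 0.0239 gf 45
th 0.310 t15.3 F guard [ 1.8 -2.2 -8.2] gap 0.0236 gf 45
end t15.8 F guard [ 2.3 -1.6 -5.7] gap 0.0239 gf 45
```

View pics/w5.png

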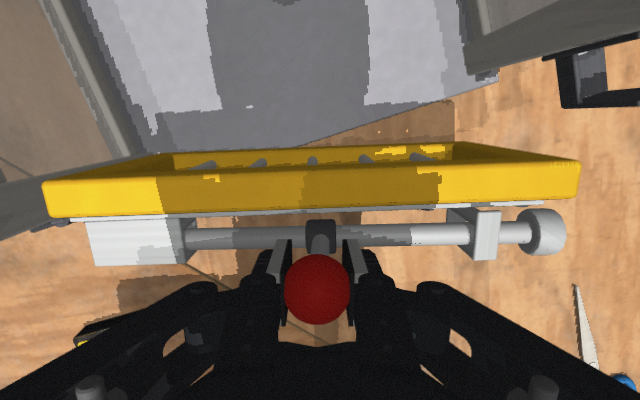

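The gate has turned with the tool by about 0.31 rad: in the wrist view it sits almost exactly as it did before the swing. The bolt head at (541, 232) px is still drawn and the knob at (317, 289) px is firmly held.

```bash
python3 -c "
from station import r
print(r.hand_in())"
```

```text
the job is handed in; nothing more can be done
None
```

The bolt was drawn about 43 mm with the gate shut, and I handed the job in holding the gate by the knob at about 0.31 rad (about 8 cm open), as estimated from the arm's path and wrist view; the result was not reported.

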